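Kit the seat fittings in the parts tray

ROBOT

A 6-joint arm with a two-finger parallel gripper is mounted at the origin on the work surface. World frame = base frame: x ahead of the robot, y to its left, z up, the work surface at z = 0. Lengths are in mm, angles in degrees, forces in N, time in s.
With the tool pointing down it reaches from about 350 to 850 mm from the base axis. Payload 8.1 kg.
Tool frame: the origin (TCP) lies between the finger pads; the fingertips stand 17 mm ahead of it and the grasp point (between the pads) lies 2 mm behind it; z points along the fingers, y is the line along which they close (so a half turn about z gives the same grasp; the last joint's range is limited). The gripper opens to 85 mm and grips with 20 to 120 N. Pads are 22 mm wide; open, the fingers measure 114 mm over their backs; the gripper's body (76 mm by 85 mm) begins 54 mm behind the grasp point. The pads swing forward as they close: fully open they stand 13 mm farther back than shut.
Start: joints at [66.211, 7.471, 85.268, -0, 87.261, -4.893], TCP at [194.291, 567.676, 248.292] pointing down, gripper open.
Joint ranges: [-169.43, 169.43], [-51.17, 129.36], [1.28, 143.12], [-76.62, 256.62], [0, 156.53], [-152.29, 152.29]. Speed limits (degrees/s): [136.94, 136.94, 159.86, 180, 180, 180].

INTERFACE

Orientations are given as [roll, pitch, yaw] about the fixed x, y, z axes, in that order (R = Rz(yaw) Ry(pitch) Rx(roll)).
In Python, from bench import sense, snapshot, hand_in, trace, place_of gives the robot as it stands.
- The arm moves only by the shell command python3 -m handwheel 'ROWS' [FORCE]. ROWS is JSON, a list of rows, each a list of 7 numbers: the opening, from -1 (shut) to 1 (fully open), then the shift along the tool's x, y, z in cm, then the turn, a rotation vector about the tool's x, y, z in rad. A call has 1 to 12 rows; each row shifts and turns the commanded pose from where the row before left it, along the tool's axes as they then stand; what a row does not reach is not made up. A row lasts 1/12 s, in which the tool goes at most 41.7 mm and 7.16 degrees, less where a joint would pass 70% of its speed; a pose out of reach is approached as far as the arm can. A call with a gripper value outside its range is refused whole. The fingers move at their own pace and stop on an object; FORCE is the grip in N (left out, the last holds). Time passes only in rows, so rows that do not move let the fingers close. It gives the time, the measured TCP pose, the force, the opening and the grip force at its end, in the units of the state.
- sense(): the state, without advancing time (a new reading comes with each control period).
- snapshot(name): name is "side" or "top"; returns a dict with "image" (480x640x3 uint8, red, green, blue), "intrinsics" (3x3 intrinsics, pixels), "R" (3x3) and "t" (3): a world point X has camera coordinates R X + t. Camera axes: x right, y down, z forward; pixel columns grow to the right and rows downward; lengths in mm; the calibration is good to about 2 mm. A picture is of the moment at which its call begins. There is no depth.
- hand_in(): hands the job in; it is judged then, once.
Trained networks look in a picture, given as the dict that the camera call returned (one of the last four; its "shot" number tells which), for a name from the list of things; names that differ only in an ending like _2 or _b are one class to them, and where a whole thing is asked for, a point or a joint stands for the part that bears it (a point fixed in the world has none). Each returns a list of dicts, best first, with "conf" (0 to 1); they miss things now and then, are a little off and sometimes report something else, mostly with a low value. They report only what shows in the picture. A call takes as long as a camera call.
- trace(picture, query): "pixels" (480x640 bool, what is visible of it).
- place_of(picture, query): "location" ([x, y, z] in mm, in world coordinates, good to about 4 mm: a listed point, or the origin of a listed thing).
The state is a dict: "time": time; "joint_pos": joint angles; "qd": joint speeds; "joint_efforts": joint torques, N m; "tool_pos": TCP position; "tcp_rot": TCP orientation; "ft_force": force on the tool from outside, world axes, zero at the start; "wrist_torque": the same for the moment, N m; "finger_gap": finger opening in mm; "grip_force": force on a finger pad.
Only numpy, scipy, OpenCV 4.12 (cv2) and the standard library are available. Lean on these libraries where they do the work, as an engineer would, in place of code of your own. Each camera call takes 0.05 s, during which the arm holds its last target. There are 200 camera calls.

TASK

Gather this motorcycle seat's four fittings into the metal parts tray, each in its own compartment: the stepped rubber buffer upright in the round cup, the spacer tube standing over the post, the long tongue lying in the long trough with its rib up, and the latch striker in the square bin with its loop up, each flat on the bottom of its compartment. Leave the two look-alikes, the plain low rubber puck and the short tongue, where they lie.

Things in the scene. Friction and masses are not known exactly. Their poses are not given: they have to be found in the camera images.
- buffer: The seat's rubber buffer: black, round and stepped, a foot 44 mm in diameter and 12 mm high with a narrower stem 28 mm in diameter on it, 38 mm high in all, a small bright steel disc in the top of the stem. About 50 g, easily gripped by the stem. Origin: centre of its underside, z up; stands on the table at the start, any yaw.
- spacer_tube: Bright steel spacer tube standing on end, outer diameter 40 mm, bore 30 mm right through, 40 mm high. About 150 g. Origin: centre of its underside, z up; stands on the table at the start, any yaw.
- long_tongue: Flat dark steel plate 100 mm long (x), 32 mm wide (y), 5 mm thick, its +x end rounded, with an upright stiffening rib along its middle: 60 mm long (x, centred 4 mm towards the square -x end), 10 mm thick (y), top 30 mm above the underside. About 200 g. Grip it across the rib. Origin: centre of its underside, z up; stands on the table at the start, any yaw.
- striker: Latch striker: a dark steel plate 46 x 46 mm, 5 mm thick, with a loop of bright round bar 9 mm thick standing on it. The loop is 37 mm wide overall, along x, and its level top bar runs along x with its centre 36 mm above the underside (top 40.5 mm). About 120 g. Origin: centre of its underside, z up; stands on the table at the start, any yaw.
- puck: Look-alike to leave alone: plain low black rubber puck, 44 mm in diameter, 18 mm high, no step and no steel disc. Origin: centre of its underside, z up; stands on the table at the start, any yaw.
- short_tongue: Look-alike to leave alone: like the long tongue but short. Flat dark steel plate 60 mm long (x), 32 mm wide (y), 5 mm thick, its +x end rounded, with an upright stiffening rib along its middle: 36 mm long (x, centred 2.4 mm towards the square -x end), 10 mm thick (y), top 30 mm above the underside.  Origin: centre of its underside, z up; stands on the table at the start, any yaw.
- round_cup: Shallow round cup: inner diameter 64 mm, wall 3 mm, rim 12 mm above its underside, floor 3 mm thick. White plastic, fixed; one of four side by side, 82 mm apart along their y axis, any order, same yaw (within 0.2 rad), in a metal tray 146 x 343 mm, rim 12 mm above the table. Origin: centre of underside, 4 mm above the table; z up.
- post_stand: Flat round disc 68 mm in diameter, 3 mm thick, with a steel post 10 mm in diameter standing at its centre, its top 25 mm above the underside. White plastic, fixed; one of four side by side, 82 mm apart along their y axis, any order, same yaw (within 0.2 rad), in a metal tray 146 x 343 mm, rim 12 mm above the table. Origin: centre of underside, 4 mm above the table; z up.
- long_trough: Shallow oblong trough, inside 118 mm (x) by 50 mm (y), wall 3 mm, rim 12 mm above its underside, floor 3 mm thick. White plastic, fixed; one of four side by side, 82 mm apart along their y axis, any order, same yaw (within 0.2 rad), in a metal tray 146 x 343 mm, rim 12 mm above the table. Origin: centre of underside, 4 mm above the table; z up.
- square_bin: Shallow square bin, inside 66 x 66 mm, wall 3 mm, rim 12 mm above its underside, floor 3 mm thick. White plastic, fixed; one of four side by side, 82 mm apart along their y axis, any order, same yaw (within 0.2 rad), in a metal tray 146 x 343 mm, rim 12 mm above the table. Origin: centre of underside, 4 mm above the table; z up.

How it is judged:
By the outcome, as a careful person would: the job done as asked, in the order asked, and still so for the second after the job is handed in, with the robot touching nothing.
It also fails if it takes over 120 s, if anything falls off the work surface, if the arm or the gripper's body presses on something with over 40 N, if the wrist force passes 120 N, or if a joint passes its speed limit or range.

## Working session

There is one attempt and no reset: what is moved stays moved. The work goes in short steps, Python scripts to look and compute and a shell command to move; the robot and the scene stay as the last step left them, time stands still between calls to the robot, and variables do not carry over. Pictures are saved under pics/ and viewed, at most 14 in all, crops included, and the job is handed in when it is done.

```bash
mkdir -p pics
cat > h.py <<'E'
import numpy as np, cv2
from bench import sense, snapshot, trace, place_of
def save(p,n,crop=None,s=1):
    im=p["image"][:,:,::-1]
    if crop: a,b,c,d=crop; im=im[b:d,a:c]
    cv2.imwrite("pics/"+n,cv2.resize(im,None,fx=s,fy=s,interpolation=cv2.INTER_CUBIC))
def ray(p,u,v,z):
    K,R,t=map(np.array,(p["intrinsics"],p["R"],p["t"]))
    d=R.T@np.linalg.inv(K)@np.array([u,v,1.]);c=-R.T@t
    return c+d*(z-c[2])/d[2]
def proj(p,X):
    K,R,t=map(np.array,(p["intrinsics"],p["R"],p["t"]))
    q=K@(R@np.array(X,float)+t);return q[:2]/q[2]
E
python3 - <<'E'
from h import *
print(sense())
for c in("top","side"):
    p=snapshot(c);save(p,c+"0.png")
    print(c,-np.array(p["R"]).T@np.array(p["t"]))
    for q in "buffer spacer_tube long_tongue striker puck short_tongue round_cup post_stand long_trough square_bin".split():
        print(q,[(round(d["conf"],2),np.round(d["location"]).tolist(),proj(p,d["location"]).round().tolist()) for d in place_of(p,q)[:3]])
E
```

```text
{'time': 0.0, 'joint_pos': array([ 6.62109704e+01,  7.51395555e+00,  8.53297812e+01, -1.39283607e-03,
        8.72626761e+01, -4.89438387e+00]), 'qd': array([ 0.08843972, -0.00797031,  0.01194092, -0.0028332 , -0.06886109,
        0.02303221]), 'joint_efforts': array([ 1.25915329e-03, -5.69421566e+01, -5.00538754e+01, -3.71384558e-04,
        1.50290842e-02,  9.82346705e-06]), 'tool_pos': array([194.08386349, 567.18495871, 247.25162119]), 'tcp_rot': array([-1.79893856e+02, -7.69301197e-03,  1.61105415e+02]), 'ft_force': array([0.06301442, 0.29439469, 0.41871587]), 'wrist_torque': array([ 0.03793641, -0.00082769,  0.00280005]), 'grip_force': 0.0, 'finger_gap': 85.28951563161431}
top [ 401.06351563  -10.91242643 1164.14964237]
buffer [(0.67, [428.0, 72.0, 2.0], [294.0, 294.0])]
spacer_tube [(0.54, [394.0, -226.0, 2.0], [441.0, 309.0])]
long_tongue [(0.87, [503.0, -343.0, 1.0], [496.0, 254.0])]
striker [(0.62, [492.0, 366.0, -2.0], [153.0, 265.0])]
puck [(0.75, [436.0, -82.0, 3.0], [370.0, 289.0])]
short_tongue [(0.73, [402.0, 226.0, 0.0], [219.0, 308.0])]
round_cup [(0.62, [640.0, -67.0, 2.0], [360.0, 191.0])]
post_stand [(0.76, [650.0, 94.0, 2.0], [284.0, 188.0])]
long_trough [(0.75, [645.0, 9.0, 5.0], [324.0, 189.0])]
square_bin [(0.67, [638.0, -153.0, 3.0], [402.0, 191.0])]
side [ 250.38820004 -753.8305822   784.45211127]
buffer [(0.73, [430.0, 71.0, -3.0], [251.0, 251.0])]
spacer_tube [(0.8, [393.0, -232.0, -0.0], [282.0, 370.0]), (0.41, [640.0, -154.0, 3.0], [391.0, 295.0])]
long_tongue [(0.92, [497.0, -345.0, 3.0], [367.0, 404.0])]
striker []
puck [(0.6, [434.0, -79.0, -1.0], [276.0, 299.0])]
short_tongue [(0.79, [401.0, 227.0, -3.0], [219.0, 210.0])]
round_cup [(0.65, [640.0, -68.0, 0.0], [371.0, 267.0])]
post_stand [(0.77, [648.0, 95.0, 5.0], [342.0, 216.0])]
long_trough [(0.6, [646.0, 15.0, 2.0], [357.0, 240.0])]
square_bin [(0.84, [640.0, -152.0, 5.0], [391.0, 294.0])]
```

View pics/top0.png

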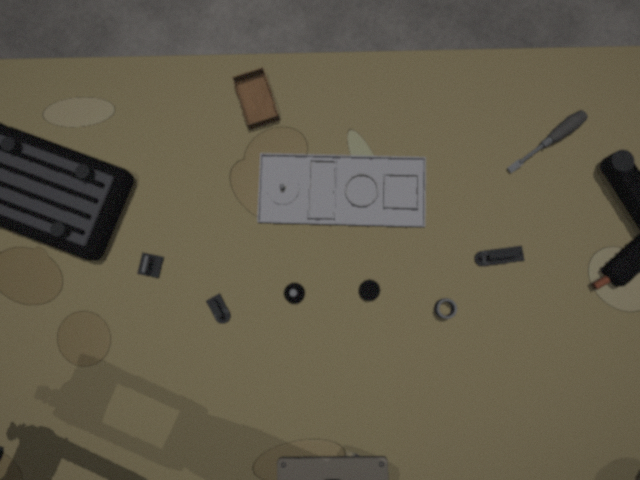

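View pics/side0.png

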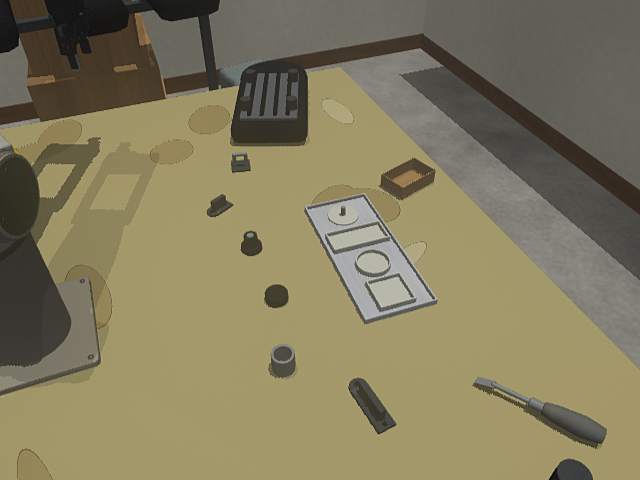

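Run:
```python
from h import *
ps={c:snapshot(c) for c in("top","side")}
Z=dict(buffer=12,spacer_tube=0,long_tongue=5,striker=5,round_cup=16,post_stand=7,long_trough=16,square_bin=16)
for c,p in ps.items():
  for q,z in Z.items():
    try: m=trace(p,q)[0]
    except IndexError: print(c,q,"none");continue
    v,u=np.nonzero(m["pixels"])
    P=np.array([ray(p,a,b,z)[:2] for a,b in zip(u,v)],np.float32)
    r=cv2.minAreaRect(P)
    print(c,q,round(m["conf"],2),len(u),"cen",P.mean(0).round(1),"rect",np.round(r[0],1),np.round(r[1],1),round(r[2],1))
p=ps["top"]
a=[cv2.resize(p["image"][b-24:b+24,x-32:x+32],None,fx=6,fy=6,interpolation=cv2.INTER_CUBIC) for x,b in((151,265),(498,256),(294,293),(445,308))]
im=np.vstack([np.hstack(a[:2]),np.hstack(a[2:])])[:,:,::-1]
cv2.imwrite("pics/z1.png",np.clip(im*1.6,0,255))
save(p,"z2.png",(250,145,440,235),4)
```

```text
top buffer 0.76 310 cen [429.3  73.2] rect [428.8  72.4] [36.6 38.4] 89.5
top spacer_tube 0.81 277 cen [ 396.1 -234.6] rect [ 395.7 -234.7] [46.7 36.3] 89.3
top long_tongue 0.59 666 cen [ 499.4 -347.3] rect [ 499.7 -345.6] [31.5 96.6] 5.5
top striker 0.68 538 cen [491.8 370.2] rect [491.9 370.2] [48.2 48.7] 77.1
top round_cup 0.66 436 cen [400.9 225.6] rect [399.3 225.4] [58.7 33.2] 27.2
top post_stand 0.59 430 cen [398.9 226.6] rect [398.7 225.9] [56.8 33.4] 27.2
top long_trough 0.67 1618 cen [643.1  13.9] rect [643.2  13.9] [ 55.8 126.1] 89.0
top square_bin 0.76 1255 cen [ 635.6 -149.4] rect [ 635.9 -149.6] [74.  75.4] 89.0
side buffer 0.66 380 cen [432.5  77.3] rect [434.2  80.1] [72.4 39.6] 72.5
side spacer_tube 0.67 644 cen [ 401.1 -213.2] rect [ 402.3 -212.9] [64.4 39.7] 71.7
side long_tongue 0.88 1277 cen [ 501.1 -348.6] rect [ 500.9 -345.6] [ 37.4 103.2] 6.9
side striker 0.86 300 cen [495.8 383.6] rect [496.4 388.5] [85.6 46. ] 77.4
side round_cup 0.86 744 cen [640.  -71.2] rect [640.1 -71.2] [76.8 65.9] 65.1
side post_stand 0.73 472 cen [649.3  99. ] rect [649.3  99.6] [69.8 62.5] 67.3
side long_trough 0.69 1289 cen [643.2  11.1] rect [644.3  11.3] [ 68.1 128.3] 88.0
side square_bin 0.9 1342 cen [ 636.4 -152.4] rect [ 636.6 -151.4] [83.1 79.8] 87.5[ WARN:0@2.292] global loadsave.cpp:1063 imwrite_ Unsupported depth image for selected encoder is fallbacked to CV_8U.
```

View pics/z1.png

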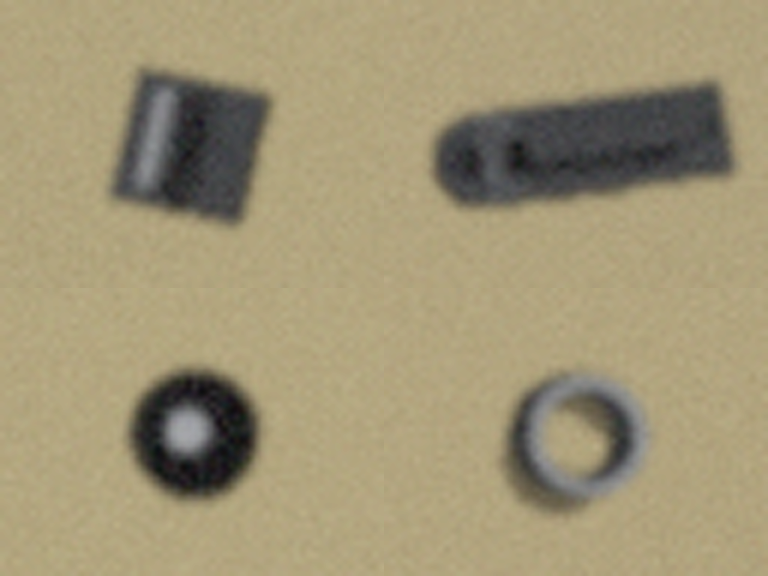

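View pics/z2.png

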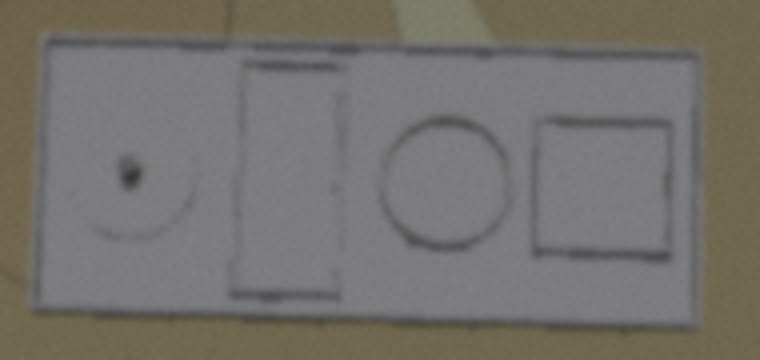

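The zoomed views show the striker bar near-vertical (bar yaw about -13°), the tongue with its round end on the left (yaw about 96°), the buffer disc at (293,293) and the ring at (446.5,308.5). The tray order from the left is post, trough, cup, bin.

```bash
cat >> h.py <<'E'
def go(x,y,z,yaw):
    "tool-axis shift (cm) in the present yaw, then turn about tool z (rad)"
    s=sense();T=s["tool_pos"];a=np.radians(s["tcp_rot"][2]);d=np.array([x,y,z])-T
    r=[d[0]*np.cos(a)+d[1]*np.sin(a),d[0]*np.sin(a)-d[1]*np.cos(a),-d[2]]
    w=-(np.radians(yaw)-a);w=(w+np.pi)%(2*np.pi)-np.pi
    print("t",s["time"],"TCP",T.round(1),s["tcp_rot"].round(1),"F",np.round(s["ft_force"],1),"gap",round(s["finger_gap"],1),"grip",round(s["grip_force"],1))
    print("shift cm",np.round(np.array(r)/10,2),"turn",round(w,3))
E
python3 - <<'E'
from h import *
p=snapshot("top");o=np.array([250,145])
f=lambda a,z:ray(p,*(o+(np.array(a)+.5)/4-.5),z)[:2]
C=[f(a,12) for a in((42,36),(700,48),(697,325),(33,310))]
c=np.mean(C,0);print("tray",c,[np.linalg.norm(C[i]-C[(i+1)%4]).round(1) for i in range(4)])
e=(C[0]+C[3]-C[1]-C[2]);e/=np.linalg.norm(e);print("yaw",np.degrees(np.arctan2(-e[0],e[1])))
for n,k,px,z in(("post",1.5,(130,172),29),("trough",.5,(288,181),16),("cup",-.5,(446,182),16),("bin",-1.5,(603,187),16)):
    print(n,(c+82*k*e).round(1),f(px,z).round(1))
print("buffer",ray(p,293.2,293,38),"tube",ray(p,446.5,308.5,40),"strikerbar",ray(p,119+157/6,241+138/6,40))
go(429,72,90,180)
E
```

```text
tray [642.24969831 -27.14772626] [np.float64(343.1), np.float64(145.5), np.float64(341.1), np.float64(145.0)]
yaw -2.168452301101582
post [646.9  95.8] [644.2  94.1]
trough [643.8  13.8] [640.9  13.6]
cup [640.7 -68.1] [639.  -67.8]
bin [ 637.6 -150.1] [ 635.  -148.4]
buffer [429.13230938  72.10642311  38.        ] tube [ 394.81261993 -228.97628807   40.        ] strikerbar [490.82942985 368.37920935  40.        ]
t 2.05 TCP [194.3 567.7 248.3] [180.    0.  161.1] F [-1.2  0.5  0.4] gap 85.4 grip 0.0
shift cm [-38.26 -39.3   15.83] turn -0.33
```

```bash
python3 -m handwheel '[[1,0,0,0,0,0,-0.11],[1,0,0,0,0,0,-0.11],[1,0,0,0,0,0,-0.11],[1,-1.7,-3.6,0,0,0,0],[1,-1.7,-3.6,0,0,0,0],[1,-1.7,-3.6,0,0,0,0],[1,-1.7,-3.6,0,0,0,0],[1,-1.7,-3.6,0,0,0,0],[1,-1.7,-3.6,0,0,0,0],[1,-1.7,-3.6,0,0,0,0],[1,-1.7,-3.6,0,0,0,0],[1,-1.7,-3.6,0,0,0,0]]' 30
python3 -m handwheel '[[1,-1.7,-3.6,0,0,0,0],[1,-1.7,-3.6,0,0,0,0],[1,-1.7,-3.6,0,0,0,0],[1,-1.7,-3.6,0,0,0,0],[0.3,0,0,4,0,0,0],[0.3,0,0,4,0,0,0],[0.3,0,0,4,0,0,0],[0.3,0,0,2,0,0,0],[0.3,0,0,0,0,0,0],[0.3,0,0,0,0,0,0]]'
python3 -c "
from h import *
go(429,72,33,180)"
```

```text
time: 3.05
tool_pos: [347.7, 242.0, 248.6]
tcp_rot: [180.0, 0.1, -180.0]
ft_force: [1.0, -0.4, 0.4]
finger_gap: 85.4
grip_force: 0.0
time: 3.88
tool_pos: [414.5, 99.6, 107.8]
tcp_rot: [-180.0, -0.1, -180.0]
ft_force: [0.5, -0.3, 1.5]
finger_gap: 55.1
grip_force: 0.0
t 3.8833 TCP [414.5  99.6 107.8] [-1.8e+02 -1.0e-01 -1.8e+02] F [ 0.5 -0.3  1.5] gap 55.1 grip 0.0
shift cm [-1.45 -2.76  7.48] turn 0.0
```

```bash
python3 -m handwheel '[[0.3,-1.45,-2.76,0,0,0,0],[0.3,0,0,2.5,0,0,0],[0.3,0,0,2.5,0,0,0],[0.3,0,0,1.5,0,0,0],[0.3,0,0,0.98,0,0,0],[0.3,0,0,0,0,0,0]]'
python3 -c "
from h import *
go(429,72,33,180)
p=snapshot('side');save(p,'b1.png',(170,170,330,290),4)"
```

```text
time: 4.38
tool_pos: [430.1, 72.3, 33.6]
tcp_rot: [-180.0, -0.0, -180.0]
ft_force: [-0.5, 0.0, 0.3]
finger_gap: 55.4
grip_force: 0.0
t 4.3833 TCP [430.1  72.3  33.6] [-180.   -0. -180.] F [-0.5  0.   0.3] gap 55.4 grip 0.0
shift cm [ 0.11 -0.02  0.06] turn 0.0
```

View pics/b1.png

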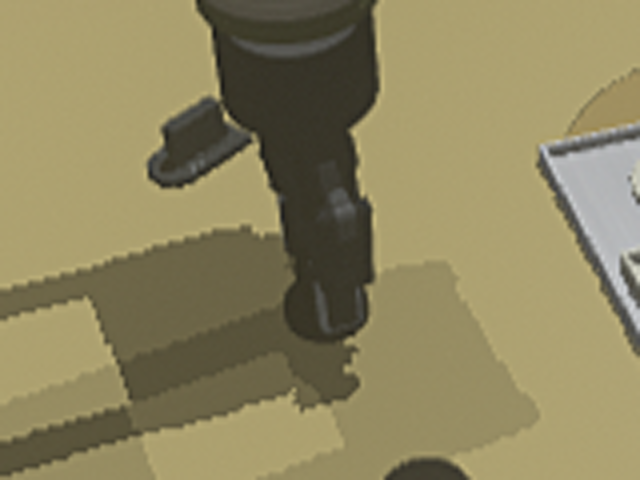

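The near finger stands in front of the stem, with the foot visible at about (325,310) in the crop. The fingers straddle the stem as intended.

```bash
python3 -m handwheel '[[-0.6,0,0,0,0,0,0],[-0.6,0,0,0,0,0,0],[-0.6,0,0,0,0,0,0],[-0.6,0,0,0,0,0,0],[-0.6,0,0,0,0,0,0],[-0.6,0,0,0,0,0,0],[-0.6,0,0,-1,0,0,0],[-0.6,0,0,-2.5,0,0,0],[-0.6,0,0,-2,0,0,0],[-0.6,0,0,0,0,0,0]]' 40
python3 -c "
from h import *
go(640,-68,90,177.8)"
```

```text
time: 5.27
tool_pos: [433.3, 72.4, 94.1]
tcp_rot: [180.0, 0.5, -180.0]
ft_force: [1.4, 0.4, 0.8]
finger_gap: 26.6
grip_force: 39.4
t 5.2667 TCP [433.3  72.4  94.1] [ 180.     0.5 -180. ] F [1.4 0.4 0.8] gap 26.6 grip 39.4
shift cm [-20.67 -14.04   0.41] turn 0.039
```

```bash
python3 -m handwheel '[[-0.6,-3,-2,0,0,0,0.039],[-0.6,-3,-2,0,0,0,0],[-0.6,-3,-2,0,0,0,0],[-0.6,-3,-2,0,0,0,0],[-0.6,-3,-2,0,0,0,0],[-0.6,-3,-2,0,0,0,0],[-0.6,-2.7,-2,0,0,0,0],[-0.6,0,0,0,0,0,0],[-0.6,0,0,0,0,0,0],[-0.6,0,0,0,0,0,0]]'
python3 -c "
from h import *
go(640,-68,41,177.8)"
```

```text
time: 6.1
tool_pos: [631.6, -74.4, 88.3]
tcp_rot: [180.0, -0.1, 177.8]
ft_force: [-0.3, 0.1, -0.7]
finger_gap: 26.5
grip_force: 39.5
t 6.1 TCP [631.6 -74.4  88.3] [ 1.800e+02 -1.000e-01  1.778e+02] F [-0.3  0.1 -0.7] gap 26.5 grip 39.5
shift cm [-0.81  0.68  4.73] turn -0.001
```

```bash
python3 -m handwheel '[[-0.6,-0.81,0.68,0,0,0,0],[-0.6,0,0,2,0,0,0],[-0.6,0,0,1.5,0,0,0],[-0.6,0,0,0,0,0,0],[-0.6,0,0,0,0,0,0]]'
python3 -c "
from h import *
go(640,-68,41,177.8)
p=snapshot('side');save(p,'b2.png',(290,170,450,290),4)"
```

```text
time: 6.52
tool_pos: [638.7, -67.1, 51.9]
tcp_rot: [180.0, -0.2, 177.8]
ft_force: [-0.7, -0.0, 0.0]
finger_gap: 26.5
grip_force: 39.5
t 6.5167 TCP [638.7 -67.1  51.9] [180.   -0.2 177.8] F [-0.7 -0.   0. ] gap 26.5 grip 39.5
shift cm [-0.14 -0.09  1.09] turn 0.0
```

View pics/b2.png

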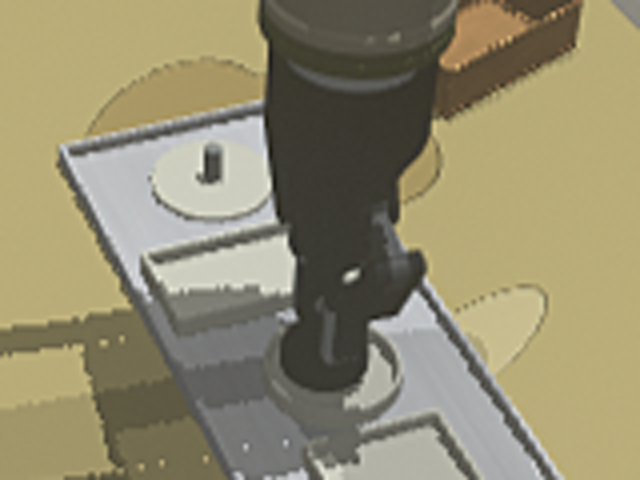

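The foot is inside the cup ring: foot centre about (323,355), ring centre about (333,370) in the crop. I'll nudge it 2 mm towards +x and lower it.

```bash
python3 -m handwheel '[[-0.6,-0.25,0,0.5,0,0,0],[-0.6,0,0,0.45,0,0,0],[-0.6,0,0,0.15,0,0,0],[-0.6,0,0,0,0,0,0],[-0.6,0,0,0,0,0,0]]'
python3 -c "
from h import *
go(640,-68,41,177.8)"
```

```text
time: 6.98
tool_pos: [643.1, -68.4, 42.6]
tcp_rot: [180.0, 0.0, 177.8]
ft_force: [0.5, -0.4, 0.9]
finger_gap: 26.5
grip_force: 39.7
t 6.9833 TCP [643.1 -68.4  42.6] [180.    0.  177.8] F [ 0.5 -0.4  0.9] gap 26.5 grip 39.7
shift cm [0.31 0.02 0.16] turn -0.001
```

```bash
python3 -m handwheel '[[-0.6,0.15,0,0.15,0,0,0],[-0.6,0,0,0,0,0,0],[-0.6,0,0,0,0,0,0]]'
python3 -c "
from h import *
go(640,-68,41,177.8)"
```

```text
time: 7.23
tool_pos: [643.0, -68.4, 42.6]
tcp_rot: [-180.0, 0.2, 177.8]
ft_force: [2.0, 0.2, 5.2]
finger_gap: 26.6
grip_force: 40.2
t 7.2333 TCP [643.  -68.4  42.6] [-180.     0.2  177.8] F [2.  0.2 5.2] gap 26.6 grip 40.2
shift cm [0.3  0.03 0.16] turn -0.001
```

```bash
python3 -m handwheel '[[0.1,0,0,0,0,0,0],[0.1,0,0,0,0,0,0],[0.1,0,0,0,0,0,0],[0.1,0,0,0,0,0,0],[0.1,0,0,-1.5,0,0,0],[0.1,0,0,-3,0,0,0],[0.1,0,0,-3,0,0,-0.039],[0.7,2.5,-1.7,0,0,0,0],[0.7,3,-1.7,0,0,0,0],[0.7,3,-1.7,0,0,0,0],[0.7,3,-1.7,0,0,0,0],[0.7,3,-1.7,0,0,0,0]]'
python3 -m handwheel '[[0.7,3,-2,0,0,0,0],[0.7,3,-2,0,0,0,0],[0.7,3,-2,0,0,0,0],[0.7,0,0,0,0,0,0],[0.7,0,0,0,0,0,0]]'
python3 - <<'E'
from h import *
p=snapshot('top');s=snapshot('side')
for q in("buffer","spacer_tube"):
  for c in(p,s): print(q,[(round(d["conf"],2),np.round(d["location"],1)) for d in place_of(c,q)[:2]])
save(s,'b3.png',(290,180,450,300),4)
go(395,-230,32,180)
E
```

```text
time: 8.23
tool_pos: [495.3, -153.8, 117.1]
tcp_rot: [-180.0, 0.1, -180.0]
ft_force: [0.9, -1.1, 0.6]
finger_gap: 72.6
grip_force: 0.0
time: 8.65
tool_pos: [405.6, -214.4, 117.1]
tcp_rot: [-180.0, 0.1, 179.8]
ft_force: [0.3, 0.2, 0.6]
finger_gap: 72.9
grip_force: 0.0
buffer [(0.88, array([640.3, -70.8,   8.4]))]
buffer [(0.73, array([641.6, -65.6,   4.5]))]
spacer_tube [(0.61, array([649.8,  96.5,   1.7]))]
spacer_tube [(0.56, array([ 394.3, -232.5,   -0.8]))]
t 8.95 TCP [ 407.3 -212.7  116.2] [ 180.     0.  -179.9] F [ 0.7 -0.6 -0.4] gap 72.4 grip 0.0
shift cm [ 1.23 -1.73  8.42] turn 0.002
```

View pics/b3.png

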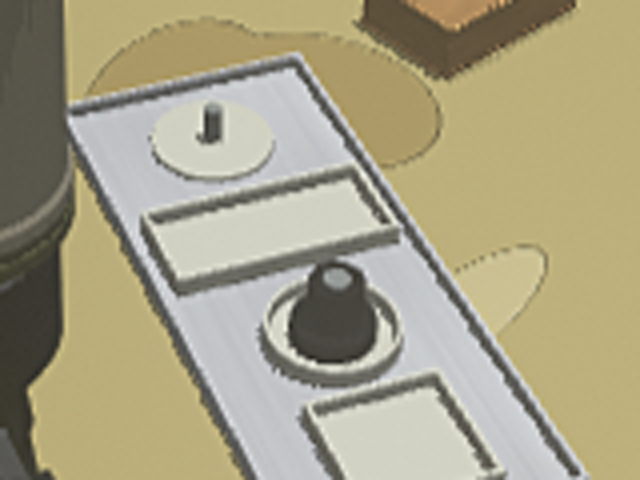

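The buffer stands upright in the cup, at (333,310) in the crop. Next is the tube.

```bash
python3 -m handwheel '[[0.7,1.23,-1.73,0,0,0,0],[0.7,0,0,3,0,0,0],[0.7,0,0,3,0,0,0],[0.7,0,0,1.5,0,0,0],[0.7,0,0,0.9,0,0,0],[0.7,0,0,0,0,0,0],[-0.3,0,0,0,0,0,0],[-0.3,0,0,0,0,0,0],[-0.3,0,0,0,0,0,0],[-0.3,0,0,0,0,0,0],[-0.3,0,0,0,0,0,0],[-0.3,0,0,0,0,0,0]]' 50
python3 -c "
from h import *
go(395,-230,32,180)"
```

```text
time: 9.95
tool_pos: [395.6, -231.4, 33.9]
tcp_rot: [-179.9, 0.2, -180.0]
ft_force: [-0.6, 1.5, 5.5]
finger_gap: 38.4
grip_force: 50.4
t 9.95 TCP [ 395.6 -231.4   33.9] [-179.9    0.2 -180. ] F [-0.6  1.5  5.5] gap 38.4 grip 50.4
shift cm [0.06 0.14 0.19] turn 0.0
```

```bash
python3 -m handwheel '[[-0.3,0,0,-1,0,0,0],[-0.3,0,0,-3,0,0,0],[-0.3,0,0,-3,0,0,0],[-0.3,0,0,-1,0,0,0],[-0.3,-2.1,2.7,0,0,0,0],[-0.3,-2.1,2.7,0,0,0,0],[-0.3,-2.1,2.7,0,0,0,0],[-0.3,-2.1,2.7,0,0,0,0],[-0.3,-2.1,2.7,0,0,0,0],[-0.3,-2.1,2.7,0,0,0,0],[-0.3,-2.1,2.7,0,0,0,0],[-0.3,-2.1,2.7,0,0,0,0]]'
python3 -m handwheel '[[-0.3,-2.1,2.7,0,0,0,0],[-0.3,-2.1,2.7,0,0,0,0],[-0.3,-2.1,2.7,0,0,0,0],[-0.3,-2,2.7,0,0,0,0],[-0.3,0,0,0,0,0,0],[-0.3,0,0,0,0,0,0],[-0.3,0,0,0,0,0,0]]'
python3 -c "
from h import *
go(647,95.5,64,180)"
```

```text
time: 10.95
tool_pos: [563.0, -13.0, 112.5]
tcp_rot: [-180.0, 0.0, -180.0]
ft_force: [-0.2, -0.8, -1.3]
finger_gap: 38.2
grip_force: 50.7
time: 11.53
tool_pos: [644.7, 93.4, 111.8]
tcp_rot: [-180.0, -0.0, -180.0]
ft_force: [0.3, -0.8, -1.6]
finger_gap: 38.7
grip_force: 50.7
t 11.5333 TCP [644.7  93.4 111.8] [-180.   -0. -180.] F [ 0.3 -0.8 -1.6] gap 38.7 grip 50.7
shift cm [-0.23  0.21  4.78] turn 0.001
```

```bash
python3 -m handwheel '[[-0.3,-0.23,0.21,0,0,0,0],[-0.3,0,0,2.5,0,0,0],[-0.3,0,0,1.9,0,0,0],[-0.3,0,0,0,0,0,0],[-0.3,0,0,0,0,0,0],[-0.3,0,0,0,0,0,0]]'
python3 - <<'E'
from h import *
s=snapshot('side')
go(647,95.5,64,180)
m=trace(s,"spacer_tube");print([(d["conf"],d["pixels"].sum(),np.argwhere(d["pixels"]).mean(0)[::-1]) for d in m[:2]])
print(proj(s,(647,95.5,7)),proj(s,(647,95.5,34)),proj(s,(647,95.5,54)))
save(s,'t1.png',(270,140,430,260),4)
E
```

```text
time: 12.03
tool_pos: [647.8, 95.0, 69.3]
tcp_rot: [-180.0, 0.1, 180.0]
ft_force: [0.5, 0.7, -0.5]
finger_gap: 39.0
grip_force: 50.7
t 12.0833 TCP [648.4  95.2  69.9] [1.8e+02 1.0e-01 1.8e+02] F [-1.   0.6 -0.9] gap 38.4 grip 50.7
shift cm [0.14 0.03 0.59] turn -0.001
[(0.77, np.int64(207), array([338.84057971, 198.22222222])), (0.52, np.int64(405), array([342.19753086, 215.8617284 ]))]
[341.86747532 215.13262104] [342.19591725 205.61018931] [342.44566746 198.36924618]
```

View pics/t1.png

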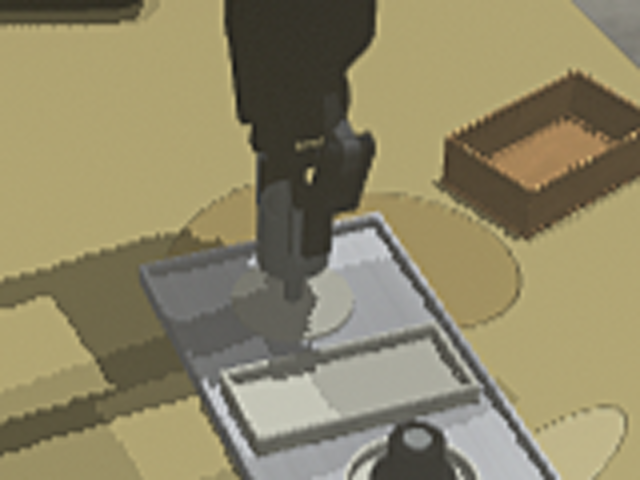

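The tube's lower edge (x 257–330) is centred on the post at (292,285) in the crop. I'll lower it.

```bash
python3 -m handwheel '[[-0.3,0,0,1,0,0,0],[-0.3,0,0,1,0,0,0],[-0.3,0,0,0.5,0,0,0],[-0.3,0,0,0,0,0,0],[-0.3,0,0,0,0,0,0],[-0.3,0,0,0.15,0,0,0],[-0.3,0,0,0.15,0,0,0],[-0.3,0,0,0,0,0,0],[-0.3,0,0,0,0,0,0]]'
python3 -c "
from h import *
go(647,95.5,41,180)"
```

```text
time: 12.88
tool_pos: [647.4, 95.7, 41.0]
tcp_rot: [-180.0, -0.0, -180.0]
ft_force: [-5.3, -1.5, 9.2]
finger_gap: 38.3
grip_force: 51.6
t 12.8833 TCP [647.4  95.7  41. ] [-180.   -0. -180.] F [-5.3 -1.5  9.2] gap 38.3 grip 51.6
shift cm [ 0.04 -0.02  0.  ] turn 0.0
```

```bash
python3 -m handwheel '[[0.35,0,0,-0.1,0,0,0],[0.35,0,0,0,0,0,0],[0.35,0,0,0,0,0,0],[0.35,0,0,0,0,0,0],[0.35,0,0,-2,0,0,0],[0.35,0,0,-3,0,0,0],[0.35,0,0,-3,0,0,0],[0,1.3,-3.7,0,0,0,0],[0,1.3,-3.7,0,0,0,0],[0,1.3,-3.7,0,0,0,0],[0,1.3,-3.7,0,0,0,0],[0,1.3,-3.7,0,0,0,0]]'
python3 -m handwheel '[[0,1.2,-3.7,0,0,0,0],[0,1.2,-3.7,0,0,0,0],[0,1.2,-3.7,0,0,0,0],[0,1.2,-3.7,0,0,0,0],[0,1.2,-3.7,0,0,0,0],[0,1.2,-3.7,0,0,0,0],[0,1.2,-3.7,0,0,0,0],[0,0,0,0,0,0,0.1217],[0,0,0,0,0,0,0.1217],[0,0,0,0,0,0,0.1217],[0,0,0,0,0,0,0.1217],[0,0,0,0,0,0,0.1217]]'
python3 -m handwheel '[[0,0,0,0,0,0,0.1217],[0,0,0,0,0,0,0.1217],[0,0,0,0,0,0,0.1217],[0,0,0,0,0,0,0.1217],[0,0,0,0,0,0,0.1217],[0,0,0,0,0,0,0.1217],[0,0,0,0,0,0,0.1217],[0,0,0,0,0,0,0]]'
python3 - <<'E'
from h import *
s=snapshot('side')
go(500.3,-349,26,96.3)
save(s,'t2.png',(280,150,440,270),4)
E
```

```text
time: 13.88
tool_pos: [581.6, -90.8, 121.0]
tcp_rot: [-180.0, 0.0, -180.0]
ft_force: [0.8, -0.8, 0.1]
finger_gap: 42.8
grip_force: 0.0
time: 14.88
tool_pos: [498.3, -348.6, 120.7]
tcp_rot: [180.0, -0.0, 144.8]
ft_force: [0.6, 0.2, 0.1]
finger_gap: 42.8
grip_force: 0.0
time: 15.55
tool_pos: [498.5, -348.4, 120.8]
tcp_rot: [-180.0, -0.0, 96.0]
ft_force: [-0.5, -0.2, -0.2]
finger_gap: 43.2
grip_force: 0.0
t 15.6 TCP [ 498.5 -348.4  120.8] [-180.    -0.    96.4] F [-0.3  0.7 -0.6] gap 42.6 grip 0.0
shift cm [-0.08  0.18  9.48] turn 0.003
```

View pics/t2.png

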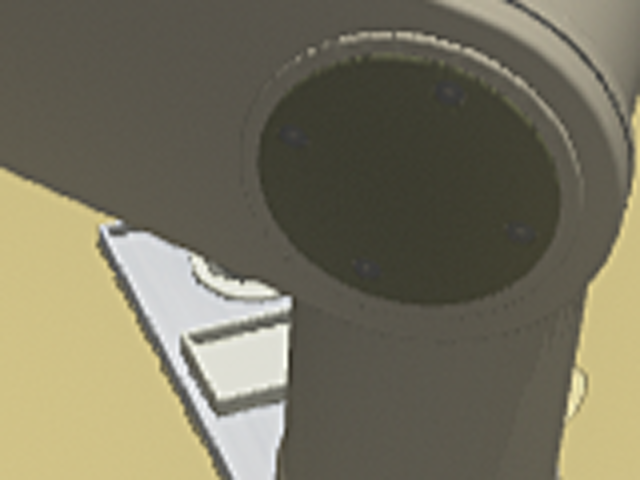

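The arm hides the tongue in this view. The margin around the rib is 16 mm a side, so I'll descend and grip, watching the force.

```bash
python3 -m handwheel '[[0,-0.08,0.18,2,0,0,0],[0,0,0,3,0,0,0],[0,0,0,2.5,0,0,0],[0,0,0,1.3,0,0,0],[0,0,0,0.68,0,0,0],[0,0,0,0,0,0,0],[-1,0,0,0,0,0,0],[-1,0,0,0,0,0,0],[-1,0,0,0,0,0,0],[-1,0,0,0,0,0,0],[-1,0,0,0,0,0,0],[-1,0,0,0,0,0,0]]' 60
python3 -c "
from h import *
go(500.3,-349,26,96.3)"
```

```text
time: 16.6
tool_pos: [501.8, -350.1, 28.5]
tcp_rot: [179.8, 0.2, 96.4]
ft_force: [-0.3, 0.6, 7.6]
finger_gap: 8.5
grip_force: 61.5
t 16.6 TCP [ 501.8 -350.1   28.5] [179.8   0.2  96.4] F [-0.3  0.6  7.6] gap 8.5 grip 61.5
shift cm [ 0.13 -0.14  0.25] turn 0.001
```

```bash
python3 -m handwheel '[[-1,0,0,-1,0,0,0],[-1,0,0,-3,0,0,0],[-1,0,0,-3,0,0,0],[-1,0,0,-1.5,0,0,0],[-1,0,0,0,0,0,-0.11],[-1,0,0,0,0,0,-0.11],[-1,0,0,0,0,0,-0.11],[-1,0,0,0,0,0,-0.11],[-1,0,0,0,0,0,-0.11],[-1,0,0,0,0,0,-0.11],[-1,0,0,0,0,0,-0.11]]'
python3 -m handwheel '[[-1,0,0,0,0,0,-0.11],[-1,0,0,0,0,0,-0.11],[-1,0,0,0,0,0,-0.11],[-1,0,0,0,0,0,-0.11],[-1,0,0,0,0,0,-0.11],[-1,0,0,0,0,0,-0.1],[-1,0,0,0,0,0,0]]'
python3 -c "
from h import *
go(648,13.5,115,177.8)"
```

```text
time: 17.52
tool_pos: [500.2, -348.9, 111.8]
tcp_rot: [-180.0, -0.0, 140.8]
ft_force: [-0.9, -0.4, -2.3]
finger_gap: 8.7
grip_force: 60.3
time: 18.1
tool_pos: [500.3, -348.9, 111.7]
tcp_rot: [180.0, -0.0, 178.0]
ft_force: [0.3, 0.9, -0.9]
finger_gap: 8.6
grip_force: 60.3
t 18.1 TCP [ 500.3 -348.9  111.7] [180.  -0. 178.] F [ 0.3  0.9 -0.9] gap 8.6 grip 60.3
shift cm [-13.48  36.74  -0.33] turn 0.003
```

```bash
python3 -m handwheel '[[-1,-1.35,3.67,0,0,0,0],[-1,-1.35,3.67,0,0,0,0],[-1,-1.35,3.67,0,0,0,0],[-1,-1.35,3.67,0,0,0,0],[-1,-1.35,3.67,0,0,0,0],[-1,-1.35,3.67,0,0,0,0],[-1,-1.35,3.67,0,0,0,0],[-1,-1.35,3.67,0,0,0,0],[-1,-1.35,3.67,0,0,0,0],[-1,-1.35,3.67,0,0,0,0],[-1,0,0,0,0,0,0],[-1,0,0,0,0,0,0]]'
python3 -m handwheel '[[-1,0,0,2.5,0,0,0],[-1,0,0,2.5,0,0,0],[-1,0,0,0.8,0,0,0],[-1,0,0,0,0,0,0],[-1,0,0,0,0,0,0]]'
python3 - <<'E'
from h import *
s=snapshot('side')
go(648,13.5,36,177.8)
save(s,'t3.png',(280,150,440,270),4)
E
```

```text
time: 19.1
tool_pos: [650.4, 14.7, 111.4]
tcp_rot: [180.0, 0.0, 177.7]
ft_force: [0.2, -0.2, -1.5]
finger_gap: 8.2
grip_force: 60.3
time: 19.52
tool_pos: [649.4, 11.3, 53.1]
tcp_rot: [-180.0, -0.1, 177.6]
ft_force: [0.6, 0.5, -1.2]
finger_gap: 8.7
grip_force: 60.3
t 19.5667 TCP [650.5  11.4  54.5] [-1.800e+02  1.000e-01  1.776e+02] F [ 1.3 -0.4 -1. ] gap 8.5 grip 60.3
shift cm [0.26 0.2  1.85] turn -0.004
```

View pics/t3.png

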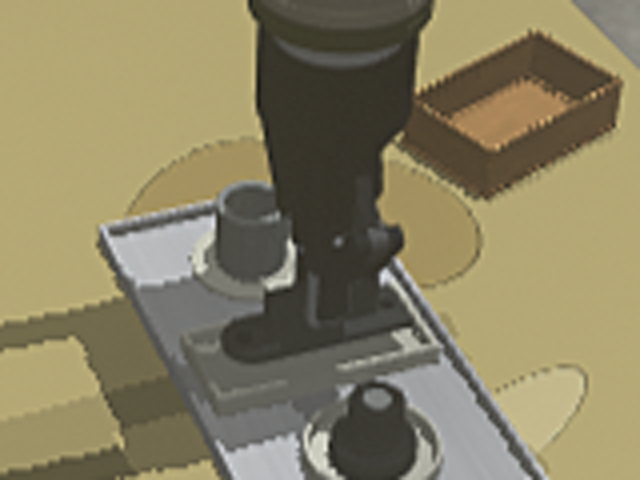

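The tongue lies over the trough, spanning x 222–410 between the walls at 190–435 in the crop, and is aligned. The tube stands over the post at (250,235). I'll lower the tongue.

```bash
python3 -m handwheel '[[-1,0.15,0.15,0.8,0,0,0],[-1,0,0,0.6,0,0,0],[-1,0,0,0.25,0,0,0],[-1,0,0,0,0,0,0],[-1,0,0,0.15,0,0,0],[-1,0,0,0,0,0,0],[-1,0,0,0,0,0,0]]'
python3 -c "
from h import *
go(648,13.5,35.5,177.8)"
```

```text
time: 20.15
tool_pos: [648.9, 13.8, 35.5]
tcp_rot: [-180.0, 0.0, 177.7]
ft_force: [-1.0, -0.8, -1.4]
finger_gap: 8.5
grip_force: 60.4
t 20.15 TCP [648.9  13.8  35.5] [-180.     0.   177.7] F [-1.  -0.8 -1.4] gap 8.5 grip 60.4
shift cm [ 0.09 -0.04  0.  ] turn -0.002
```

```bash
python3 -m handwheel '[[-1,0,0,0.12,0,0,0],[-1,0,0,0,0,0,0],[-1,0,0,0,0,0,0]]'; python3 -m handwheel '[[-1,0,0,0.12,0,0,0],[-1,0,0,0,0,0,0],[-1,0,0,0,0,0,0]]'
```

```text
time: 20.4
tool_pos: [648.9, 13.8, 35.4]
tcp_rot: [-180.0, 0.0, 177.7]
ft_force: [-5.7, -0.1, 8.6]
finger_gap: 8.2
grip_force: 61.7
time: 20.65
tool_pos: [648.9, 13.8, 35.4]
tcp_rot: [-180.0, 0.0, 177.7]
ft_force: [-11.7, 0.4, 18.3]
finger_gap: 8.9
grip_force: 63.0
```

```bash
python3 -m handwheel '[[-0.4,0,0,-0.2,0,0,0],[-0.4,0,0,0,0,0,0],[-0.4,0,0,0,0,0,0],[-0.4,0,0,0,0,0,0],[-0.4,0,0,-2,0,0,0],[-0.4,0,0,-3,0,0,0],[-0.4,0,0,-3,0,0,0],[0.1,1.71,3.48,0,0,0,0],[0.1,1.71,3.48,0,0,0,0],[0.1,1.71,3.48,0,0,0,0],[0.1,1.71,3.48,0,0,0,0],[0.1,1.71,3.48,0,0,0,0]]'
python3 -m handwheel '[[0.1,1.71,3.48,0,0,0,0],[0.1,1.71,3.48,0,0,0,0],[0.1,1.71,3.48,0,0,0,0],[0.1,1.71,3.48,0,0,0,0],[0.1,1.71,3.48,0,0,0,0],[0.1,0,0,0,0,0,0.1],[0.1,0,0,0,0,0,0.085],[0.1,0,0,0,0,0,0],[0.1,0,0,0,0,0,0]]'
python3 - <<'E'
from h import *
s=snapshot('side')
go(491.5,369,34,167.1)
print([(round(d["conf"],2),np.round(d["location"])) for d in place_of(s,"long_tongue")[:2]])
print([(round(d["conf"],2),np.round(d["location"])) for d in place_of(s,"striker")[:2]])
a=s["image"][190:310,280:440];b=s["image"][100:220,160:320]
cv2.imwrite("pics/s1.png",cv2.resize(np.hstack([a,b])[:,:,::-1],None,fx=2.5,fy=2.5))
E
```

```text
time: 21.65
tool_pos: [569.2, 192.4, 114.6]
tcp_rot: [180.0, -0.0, 177.7]
ft_force: [0.4, 0.5, 0.3]
finger_gap: 47.2
grip_force: 0.0
time: 22.4
tool_pos: [491.5, 368.4, 114.5]
tcp_rot: [-180.0, -0.0, 167.3]
ft_force: [-0.2, -0.2, -0.6]
finger_gap: 47.1
grip_force: 0.0
t 22.45 TCP [491.8 368.1 114.6] [-180.    -0.   167.3] F [ 0.3 -0.3  0. ] gap 47.3 grip 0.0
shift cm [0.05 0.08 8.06] turn 0.003
[(0.77, array([644.,  17.,  11.])), (0.34, array([403., 227.,   2.]))]
[(0.78, array([496., 367.,  -0.])), (0.19, array([647.,  95.,   3.]))]
```

View pics/s1.png

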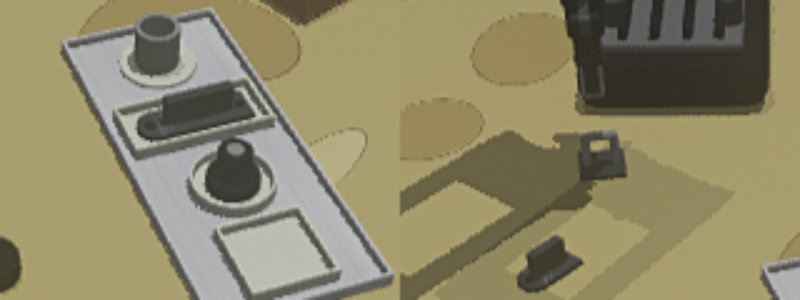

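The tube, tongue and buffer sit properly in their compartments (left half of the picture). The striker stands under the gripper at (602,155), and its loop is aligned as expected.

```bash
python3 -m handwheel '[[0.1,0.05,0.08,2,0,0,0],[0.1,0,0,3,0,0,0],[0.1,0,0,2,0,0,0],[0.1,0,0,0.85,0,0,0],[0.1,0,0,0,0,0,0],[-1,0,0,0,0,0,0],[-1,0,0,0,0,0,0],[-1,0,0,0,0,0,0],[-1,0,0,0,0,0,0],[-1,0,0,0,0,0,0],[-1,0,0,0,0,0,0],[-1,0,0,0,0,0,0]]' 60
python3 -c "
from h import *
go(491.5,369,36,167.1)"
```

```text
time: 23.55
tool_pos: [492.9, 370.3, 38.3]
tcp_rot: [179.8, 0.2, 167.1]
ft_force: [0.3, 0.5, 6.7]
finger_gap: 6.7
grip_force: 58.8
t 23.55 TCP [492.9 370.3  38.3] [179.8   0.2 167.1] F [0.3 0.5 6.7] gap 6.7 grip 58.8
shift cm [ 0.1  -0.16  0.23] turn 0.0
```

```bash
python3 -m handwheel '[[-1,0,0,-1,0,0,0],[-1,0,0,-3,0,0,0],[-1,0,0,-3,0,0,0],[-1,0,0,-2,0,0,0],[-1,0,0,0,0,0,-0.1],[-1,0,0,0,0,0,-0.087],[-1,0,0,0,0,0,0],[-1,0,0,0,0,0,0]]'
python3 -c "
from h import *
go(638,-150,125,177.8)"
```

```text
time: 24.22
tool_pos: [491.0, 369.0, 126.3]
tcp_rot: [-180.0, -0.0, 177.7]
ft_force: [0.0, 0.4, -2.1]
finger_gap: 6.6
grip_force: 58.8
t 24.2167 TCP [491.  369.  126.3] [-180.    -0.   177.7] F [ 0.   0.4 -2.1] gap 6.6 grip 58.8
shift cm [-16.81 -51.26   0.13] turn -0.002
```

```bash
python3 -m handwheel '[[-1,-1.12,-3.417,0,0,0,0],[-1,-1.12,-3.417,0,0,0,0],[-1,-1.12,-3.417,0,0,0,0],[-1,-1.12,-3.417,0,0,0,0],[-1,-1.12,-3.417,0,0,0,0],[-1,-1.12,-3.417,0,0,0,0],[-1,-1.12,-3.417,0,0,0,0],[-1,-1.12,-3.417,0,0,0,0],[-1,-1.12,-3.417,0,0,0,0],[-1,-1.12,-3.417,0,0,0,0],[-1,-1.12,-3.417,0,0,0,0],[-1,-1.12,-3.417,0,0,0,0]]'
python3 -m handwheel '[[-1,-1.12,-3.417,0,0,0,0],[-1,-1.12,-3.417,0,0,0,0],[-1,-1.12,-3.417,0,0,0,0],[-1,0,0,0,0,0,0],[-1,0,0,0,0,0,0],[-1,0,0,2.5,0,0,0],[-1,0,0,2.5,0,0,0],[-1,0,0,1,0,0,0],[-1,0,0,0,0,0,0],[-1,0,0,0,0,0,0]]'
python3 - <<'E'
from h import *
s=snapshot('side')
go(638,-150,46,177.8)
save(s,'s2.png',(310,210,470,330),4)
E
```

```text
time: 25.22
tool_pos: [609.7, -47.3, 125.8]
tcp_rot: [180.0, -0.1, 177.6]
ft_force: [0.4, 0.6, -1.7]
finger_gap: 6.7
grip_force: 59.0
time: 26.05
tool_pos: [638.9, -148.2, 65.7]
tcp_rot: [180.0, -0.1, 177.8]
ft_force: [0.3, -0.4, -0.8]
finger_gap: 6.9
grip_force: 59.0
t 26.1 TCP [ 640.1 -148.7   67.2] [-180.     0.   177.8] F [ 1.3 -0.8 -0.5] gap 6.7 grip 59.0
shift cm [ 0.2  -0.14  2.12] turn 0.0
```

View pics/s2.png

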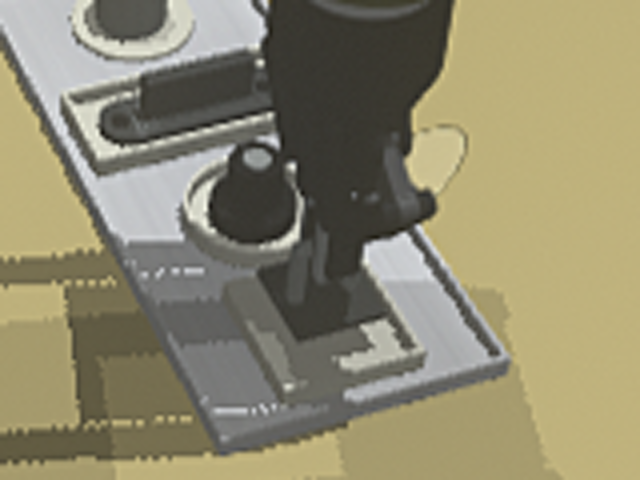

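The striker plate (centre about (325,300), still about 22 mm above the floor) will come down centred in the bin at about (325,335) in the crop.

```bash
python3 -m handwheel '[[-1,0,-0.07,1,0,0,0],[-1,0,0,0.7,0,0,0],[-1,0,0,0.25,0,0,0],[-1,0,0,0,0,0,0],[-1,0,0,0.12,0,0,0],[-1,0,0,0,0,0,0],[-1,0,0,0,0,0,0]]'
```

```text
time: 26.68
tool_pos: [639.8, -150.1, 45.8]
tcp_rot: [-180.0, 0.0, 177.8]
ft_force: [0.8, 0.4, -1.2]
finger_gap: 6.8
grip_force: 59.0
```

```bash
python3 -m handwheel '[[-1,0,0,0.1,0,0,0],[-1,0,0,0,0,0,0],[-1,0,0,0,0,0,0]]'; python3 -m handwheel '[[-1,0,0,0.1,0,0,0],[-1,0,0,0,0,0,0],[-1,0,0,0,0,0,0]]'
```

```text
time: 26.93
tool_pos: [640.0, -150.0, 45.4]
tcp_rot: [-180.0, 0.0, 177.8]
ft_force: [-2.5, 1.2, 4.2]
finger_gap: 6.6
grip_force: 59.6
time: 27.18
tool_pos: [640.1, -150.0, 45.4]
tcp_rot: [-180.0, 0.0, 177.8]
ft_force: [-6.4, 2.6, 12.1]
finger_gap: 6.4
grip_force: 60.6
```

Seated. I'll release it, rise and back away.

```bash
python3 -m handwheel '[[-0.4,0,0,-0.15,0,0,0],[-0.4,0,0,0,0,0,0],[-0.4,0,0,0,0,0,0],[-0.4,0,0,0,0,0,0],[-0.4,0,0,-2,0,0,0],[-0.4,0,0,-3,0,0,0],[-0.4,0,0,-3,0,0,0],[-0.4,0,0,-3,0,0,0],[-0.4,3,-3,0,0,0,0],[-0.4,3,-3,0,0,0,0],[-0.4,3,-3,0,0,0,0],[-0.4,3,-3,0,0,0,0]]'
python3 -m handwheel '[[-0.4,3,-2.5,0,0,0,0],[-0.4,3,-2.5,0,0,0,0],[-0.4,0,0,0,0,0,0],[-0.4,0,0,0,0,0,0],[-0.4,0,0,0,0,0,0]]'
python3 - <<'E'
from h import *
s=snapshot('side');t=snapshot('top')
for q in "buffer spacer_tube long_tongue striker puck short_tongue".split():
    print(q,[(round(d["conf"],2),np.round(d["location"]).tolist()) for c in(s,t) for d in place_of(c,q)[:1]])
a=cv2.resize(s["image"][190:340,280:440],None,fx=3.8,fy=3.8)[:570,:400]
cv2.imwrite("pics/end.png",cv2.resize(s["image"][180:330,270:450],None,fx=4,fy=4)[:,:,::-1])
E
```

```text
time: 28.18
tool_pos: [516.1, -264.0, 155.1]
tcp_rot: [-180.0, 0.0, 177.9]
ft_force: [0.1, -1.0, -0.1]
finger_gap: 25.7
grip_force: 0.0
time: 28.6
tool_pos: [455.6, -311.1, 155.1]
tcp_rot: [180.0, 0.0, 177.7]
ft_force: [0.1, 0.5, 0.2]
finger_gap: 25.7
grip_force: 0.0
buffer [(0.5, [639.0, -70.0, 4.0]), (0.91, [638.0, -68.0, 6.0])]
spacer_tube [(0.78, [645.0, 96.0, 12.0])]
long_tongue [(0.81, [645.0, 14.0, 7.0])]
striker [(0.81, [640.0, -153.0, 5.0]), (0.62, [639.0, -153.0, 5.0])]
puck [(0.84, [433.0, -79.0, -1.0]), (0.64, [437.0, -80.0, 2.0])]
short_tongue [(0.52, [399.0, 227.0, 1.0]), (0.8, [400.0, 225.0, -2.0])]
```

View pics/end.png

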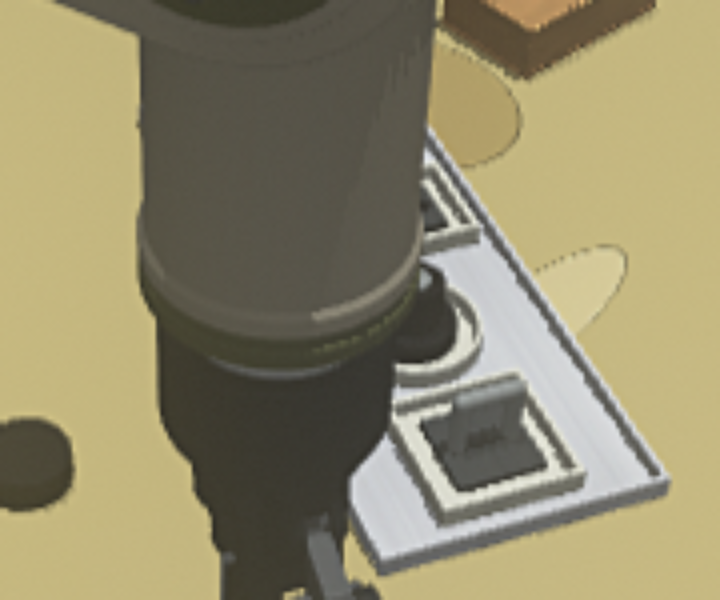

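The striker lies flat in the bin with its loop up, at (485,435). The networks put the other three parts at their compartments, the earlier pictures show them seated, and the look-alikes haven't moved.

```bash
python3 -c "
from bench import hand_in
print(hand_in())"
```

```text
the job is handed in; nothing more can be done
None
```

The buffer, spacer tube, long tongue and striker are each seated in their own compartment, placed in that order. The puck and short tongue were left where they lay, and I handed the job in at about 29 s; no verdict came back.

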